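# Lay out a spool gluing job on the layout board

## Robot

A 6-joint arm with a two-finger parallel gripper is mounted at the origin on the work surface. World frame = base frame: x ahead of the robot, y to its left, z up, the work surface at z = 0. Lengths are in mm, angles in degrees, forces in N, time in s.
With the tool pointing down it reaches from about 350 to 850 mm from the base axis. Payload 8.1 kg.
Tool frame: the origin (TCP) lies midway between the tips of the shut fingers; the grasp point (between the pads) lies 19 mm behind it (r.grasp_offset is the distance from the TCP to the grasp point, in mm); z points along the fingers, x is the direction in which the jaws open and shut, and the axes are right-handed (so a half turn about z gives the same grasp; the last joint's range is limited). The gripper opens to 85 mm and grips with 20 to 120 N. Pads are 22 mm wide; open, the fingers measure 114 mm over their backs; the gripper's body (76 mm by 85 mm) begins 54 mm behind the grasp point. The pads swing forward as they close: fully open they stand 13 mm farther back than shut.
Start: joints at [64.607, 7.471, 85.268, -0, 87.261, -4.893], TCP at [210.108, 562.014, 231.292] pointing down, gripper open.
Joint ranges: [-169.43, 169.43], [-51.17, 129.36], [1.28, 143.12], [-76.62, 256.62], [0, 156.53], [-152.29, 152.29]. Speed limits (degrees/s): [136.94, 136.94, 159.86, 180, 180, 180].

## Interface

Orientations are given as [roll, pitch, yaw] about the fixed x, y, z axes, in that order (R = Rz(yaw) Ry(pitch) Rx(roll)).
In Python, from bench import r, optics, hand_in gives the robot as it stands.
- The arm moves only by the shell command python3 -m pendant 'ROWS' [FORCE]. ROWS is JSON, a list of rows, each a list of 5 numbers: the opening, from 0 (shut) to 1 (fully open), then the shift along the tool's x, y, z in mm, then the turn about the tool's z in degrees. A call has 1 to 10 rows; each row shifts and turns the commanded pose from where the row before left it, along the tool's axes as they then stand; what a row does not reach is not made up. A row lasts 1/10 s, in which the tool goes at most 50 mm and 8.59 degrees, less where a joint would pass 70% of its speed; a pose out of reach is approached as far as the arm can. A call with a gripper value outside its range is refused whole. The fingers move at their own pace and stop on an object; FORCE is the grip in N (left out, the last holds). Time passes only in rows, so rows that do not move let the fingers close. It gives the time, the measured TCP pose, the force and the opening at its end, in the units of the state.
- r.sense(): the state, without advancing time (a new reading comes with each control period).
- optics.snapshot(name): name is "side" or "top"; returns (picture, depth): 400x640x3 uint8, blue, green, red; 400x640 float32, mm along the optical axis (not along the pixel's ray), 0 where there is no reading.
- optics.camera_params(name): a dict with "camera_matrix" (3x3 intrinsics, pixels), "k1" (the pictures are not rectified: a ray, as slopes to the right and down, at radius r is drawn at 1 + k1 r^2 times it, then the intrinsics apply), "eye" and "orientation" of the camera in the world. Camera axes: x right, y down, z forward; pixel columns grow to the right and rows downward; lengths in mm; the calibration is good to about 2 mm. A picture is of the moment at which its call begins. camera_params takes no time and is no camera call.
- hand_in(): hands the job in, once; it reports no verdict.
Trained networks look in the newest picture that a camera, given by its name, has taken for a name from the list of things; names that differ only in an ending like _2 or _b are one class to them, and where a whole thing is asked for, a point or a joint stands for the part that bears it (a point fixed in the world has none). Each returns a list of dicts, best first, with "score" (0 to 1); they miss things now and then, are a little off and sometimes report something else, mostly with a low value. They report only what shows in the picture. A call takes as long as a camera call. They do not tell look-alikes from the thing itself.
- optics.search_frame(camera, query): "at" ([x, y, z] in mm, in world coordinates, good to about 4 mm: the middle of the surface that is visible of it).
The state is a dict: "time": time; "joint_pos": joint angles; "qd": joint speeds; "joint_efforts": joint torques, N m; "tool_pos": TCP position; "tcp_rot": TCP orientation; "ft_force": force on the tool from outside, world axes, zero at the start; "wrist_torque": the same for the moment, N m; "finger_gap": finger opening in mm.
Only numpy, scipy, OpenCV 4.12 (cv2) and the standard library are available. Lean on these libraries where they do the work, as an engineer would, in place of code of your own. Each camera call takes 0.05 s, during which the arm holds its last target. There are 200 camera calls.

## Task

Set up the gluing job on the grey layout board: stand the half-built green spool on the middle cork disc, lay the loose green flange centred on top of its wooden core, and then stand the steel weight centred on that flange to press it while the glue sets. Stand the red spool upright on the cork disc next to the blue block and the black spool upright on the cork disc next to the yellow block, each centred on its disc. Leave the glue jar and the white spool where they stand, and let go of everything.

Things in the scene. Friction and masses are not known exactly. Their poses are not given: they have to be found in the camera images.
- red_spool_c (a point): Red spool, standing upright on the bench: two bright red round flanges 54 mm in diameter and 10 mm thick, at the bottom and the top,, with cream paper wound on it flush with the flanges, so that it is a plain cylinder 54 mm in diameter; 70 mm high in all, about 0.15 kg. Its origin (this point) is on its axis, half-way up; z is its axis, up as it stands; yaw means nothing (round).
- black_spool_c (a point): Black spool, standing upright on the bench: same shape and sizes as the red spool (54 mm in diameter, 70 mm high) but with black flanges. Its origin (this point) is on its axis, half-way up; z is its axis, up as it stands; yaw means nothing (round).
- green_spool_c (a point): Half-built green spool, standing upright on the bench: a green flange 54 mm in diameter and 10 mm thick only at the bottom, and a bare pale wooden core 40 mm in diameter above it with a flat top; 62 mm high in all, about 0.09 kg. Its origin (this point) is on its axis, half-way up; z is its axis, up as it stands; yaw means nothing (round).
- flange_c (a point): Loose green flange, lying flat on the bench: a plain disc 54 mm in diameter and 14 mm thick (a dark dot marks its centre), about 0.035 kg. Its origin (this point) is on its axis, half-way up; z is its axis, up as it stands; yaw means nothing (round).
- weight_c (a point): Bright steel weight, standing on the bench: a cylinder 44 mm in diameter and 36 mm high with a small knob (24 mm wide) above it, 50 mm high in all, about 0.45 kg. Its origin (this point) is on its axis, half-way up; z is its axis, up as it stands; yaw means nothing (round).
- board: Grey layout board, fixed to the bench: 110 mm (its x) by 340 mm (its y) and 10 mm thick; origin at the centre of its underside, so its top is 10 mm above it. Three cork discs, 60 mm across and flush with its top, lie in a row along its y axis: the middle one at its origin, the two others 88 mm to either side of it (y = -88 and +88 mm). A block stands on each end.
- blue_block: Blue block fixed on one end of the board (which end varies), 147 mm from the board's centre along its y axis: 90 mm by 28 mm (along the board) by 25 mm high; origin at the centre of its underside, on the board's top. The nearest cork disc's centre is 59 mm from it towards the board's centre.
- yellow_block: Yellow block fixed on the other end of the board: same sizes and placing as the blue block.
- glue_jar_c (a point): Bystander, not to be moved: amber glue jar with a round yellow cap and a paper label, 54 mm in diameter, 75 mm high, loose on the bench. Origin on its axis, half-way up.
- white_spool_c (a point): Bystander, not to be moved: spool of the same sizes as the red one, with white flanges and dark brown paper, loose on the bench. Origin on its axis, half-way up.
Mind the look-alikes: they are no part of the job. What is shaped like the part that bears weight_c but pink or turquoise is not meant.

How it is judged:
By the outcome, as a careful person would: the job done as asked, in the order asked, and still so for the second after the job is handed in, with the robot touching nothing.
It also fails if it takes over 128 s, if anything falls off the work surface, if the arm or the gripper's body presses on something with over 40 N, if the wrist force passes 120 N, or if a joint passes its speed limit or range.

## Working session

There is one attempt and no reset: what is moved stays moved. The work goes in short steps, Python scripts to look and compute and a shell command to move; the robot and the scene stay as the last step left them, time stands still between calls to the robot, and variables do not carry over. Pictures are saved under pics/ and viewed, about 12 in all and at most 16, crops included, and the job is handed in when it is done.

```bash
mkdir -p pics; ls
python3 - <<'E'
from bench import r, optics
import cv2
s=r.sense(); print(s['time'],s['tool_pos'],s['tcp_rot'],s['finger_gap'])
for n in ("top","side"):
    p,d=optics.snapshot(n); cv2.imwrite(f"pics/{n}0.png",p); c=optics.camera_params(n); print(n,c)
    for q in ["red_spool_c","black_spool_c","green_spool_c","flange_c","weight_c","board","blue_block","yellow_block","glue_jar_c","white_spool_c"]:
        print(q,[([round(v) for v in e['at']],round(e['score'],2)) for e in optics.search_frame(n,q)][:4])
E
```

```text
pics
0.0 [209.86651921 561.50906225 230.24018306] [-1.79990622e+02  1.05036223e-01  6.94997014e+01] 85.25558740260674
top {'camera_matrix': array([[372.54757941,   0.        , 321.19712884],
       [  0.        , 372.54757941, 199.19319614],
       [  0.        ,   0.        ,   1.        ]]), 'k1': -0.03610727051651187, 'eye': array([ 447.568912  ,    9.43807225, 1052.6255214 ]), 'orientation': array([-177.37279111,   -1.39271668,  -91.21562169])}
red_spool_c [([436, -1, 72], 0.56)]
black_spool_c [([468, 299, 70], 0.6)]
green_spool_c [([603, 342, 56], 0.8), ([646, -186, 35], 0.31)]
flange_c [([474, -286, 18], 0.81)]
weight_c [([444, -149, 37], 0.73), ([338, -115, 34], 0.59), ([381, -229, 33], 0.53)]
board [([617, -39, 16], 0.95)]
blue_block [([647, -185, 37], 0.59), ([467, 298, 72], 0.27)]
yellow_block [([585, 102, 34], 0.62)]
glue_jar_c [([606, -356, 76], 0.76)]
white_spool_c [([450, 144, 68], 0.73)]
side {'camera_matrix': array([[378.43263198,   0.        , 312.33836483],
       [  0.        , 378.43263198, 198.07750417],
       [  0.        ,   0.        ,   1.        ]]), 'k1': -0.07490994491772311, 'eye': array([ 148.96236683, -438.27683379,  678.44410137]), 'orientation': array([-137.28107745,   -0.82903426,  -38.17770893])}
red_spool_c [([428, -11, 63], 0.63)]
black_spool_c [([463, 288, 56], 0.97)]
green_spool_c [([598, 333, 35], 0.89)]
flange_c [([471, -294, 16], 0.7)]
weight_c [([435, -159, 39], 0.98), ([330, -128, 35], 0.9), ([371, -238, 38], 0.73)]
board [([613, -56, 9], 0.6)]
blue_block [([639, -190, 33], 0.8)]
yellow_block [([587, 95, 31], 0.63)]
glue_jar_c [([596, -366, 57], 0.92)]
white_spool_c [([445, 135, 57], 0.59), ([588, 98, 31], 0.45)]
```

View pics/top0.png

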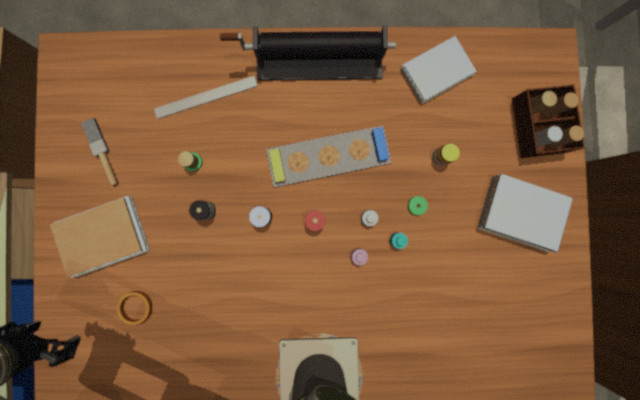

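View pics/side0.png

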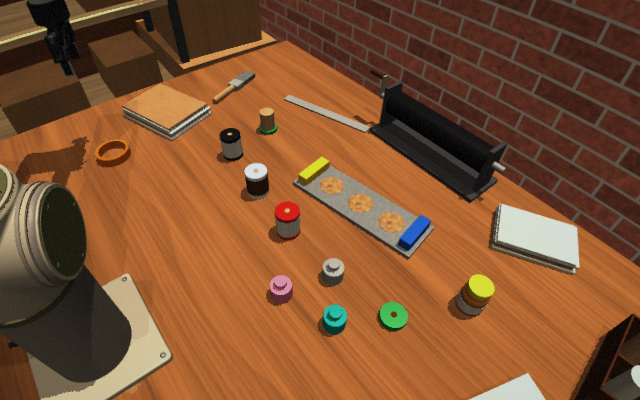

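The top view shows the board at (330,155), with the blue block on the right (380,144) and the yellow block on the left (277,165). The red spool is at (315,220), black (202,210), green (190,160), flange (418,206), white (260,216) and jar (448,154).
There are three weight-shaped things: (370,218) bare grey, (359,257) pink and (400,241) turquoise. The grey one fits "bright steel". I'll confirm that in a crop and measure.

```bash
cat > h.py <<'E'
import numpy as np, cv2
from bench import r, optics
from scipy.spatial.transform import Rotation as Ro
def rays(n):
    c=optics.camera_params(n); K=c['camera_matrix']
    u,v=np.meshgrid(np.arange(640.),np.arange(400.))
    x=(u-K[0,2])/K[0,0]; y=(v-K[1,2])/K[1,1]; a,b=x.copy(),y.copy()
    for _ in range(8):
        f=1+c['k1']*(a*a+b*b); a,b=x/f,y/f
    return c['eye'], np.dstack([a,b,np.ones_like(a)])@Ro.from_euler('xyz',c['orientation'],degrees=True).as_matrix().T
def cloud(n):
    p,d=optics.snapshot(n); e,R=rays(n); W=e+R*d[...,None]; W[d==0]=np.nan
    return p,W,e,R
def top(n,c,guess,ztop,rad=40,tol=6,mask=None):
    """centre of flat top at ztop near guess: by rays met with z=ztop"""
    p,W,e,R=c
    m=(np.hypot(W[...,0]-guess[0],W[...,1]-guess[1])<rad)&(abs(W[...,2]-ztop)<tol)
    if mask is not None: m&=mask
    k,l,st,_=cv2.connectedComponentsWithStats(m.astype(np.uint8))
    if k<2: return None
    m=l==1+np.argmax(st[1:,4])
    P=e+R*((ztop-e[2])/R[...,2])[...,None]
    q=P[m][:,:2]; (cx,cy),rr=cv2.minEnclosingCircle(q.astype(np.float32))
    return np.round([*q.mean(0),cx,cy,rr,m.sum(),np.nanmedian(W[...,2][m])],1)
E
cat > m.py <<'E'
from h import *
T={'red':(434,-4,70),'black':(466,295,70),'green':(601,340,62),'flange':(473,-288,14),'weight':(441,-152,36),'white':(448,141,70),'jar':(602,-360,75),'blue':(645,-187,35),'yellow':(586,100,35)}
for n in ("top","side"):
    c=cloud(n)
    for k,g in T.items(): print(n,k,top(n,c,g,g[2],tol=4))
    p,W,e,R=c; h=cv2.cvtColor(p,cv2.COLOR_BGR2HSV)
    m=(h[...,1]>90)&(abs(W[...,2]-10)<6)
    P=e+R*((10-e[2])/R[...,2])[...,None]
    for t in (-88,0,88):
        b=np.array([616,-43])+t*np.array([-.2,.98]); mm=m&(np.hypot(P[...,0]-b[0],P[...,1]-b[1])<38); q=P[mm][:,:2]
        print('cork',t,q.mean(0).round(1),np.round(cv2.minEnclosingCircle(q.astype(np.float32)),1) if 0 else mm.sum())
    if n=='side': cv2.imwrite('pics/crop1.png',cv2.resize(p[150:350,230:480],None,fx=3,fy=3,interpolation=cv2.INTER_CUBIC))
E
python3 m.py
```

```text
top red [436.3   2.5 436.8   2.4  26.7 313.   70.1]
top black [469.8 307.  469.7 307.1  27.2 331.   70.4]
top green [608.2 344.3 608.4 345.3  20.4 167.   62.3]
top flange [ 471.5 -287.9  471.5 -287.1   26.8  264.    14. ]
top weight [ 439.4 -149.   439.5 -149.5   21.9  129.    35.8]
top white [449.7 147.6 449.9 147.7  26.7 323.   70.5]
top jar [ 611.2 -362.9  610.2 -363.1   25.3  249.    74.7]
top blue [ 644.3 -185.2  645.7 -188.9   39.8  274.    34.9]
top yellow [585.3 102.4 586.3  98.9  39.7 283.   35.4]
cork -88 [ 633.9 -126.4] 314
cork 0 [618.  -40.2] 324
cork 88 [601.6  46.6] 327
side red [4.366e+02 4.000e-01 4.368e+02 8.000e-01 2.810e+01 3.990e+02 6.980e+01]
side black [470.  305.5 469.4 304.9  29.8 234.   70.3]
side green [609.  342.5 610.7 342.9  23.  111.   62.7]
side flange [ 471.8 -289.9  472.  -289.2   28.5  611.    14.7]
side weight [ 437.6 -152.7  441.1 -149.6   22.9  221.    36.8]
side white [450.1 145.9 450.4 145.9  28.8 302.   69.8]
side jar [ 610.1 -364.5  609.9 -364.3   25.5  492.    75.4]
side blue [ 644.6 -184.9  646.1 -186.4   41.   376.    36.1]
side yellow [584.7 100.  584.9 100.2  41.4 261.   34.8]
cork -88 [ 635.3 -126.2] 422
cork 0 [619.2 -40. ] 381
cork 88 [603.4  47. ] 334
```

View pics/crop1.png

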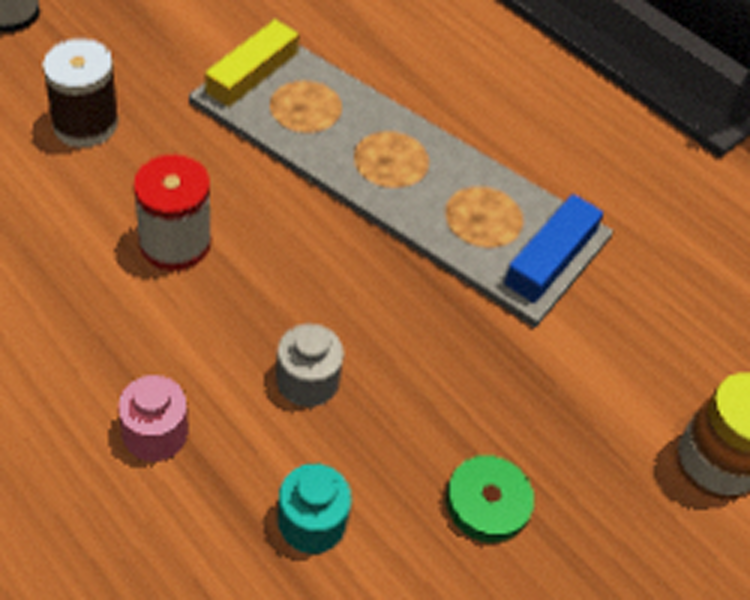

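The crop confirms it: the steel weight is at crop (310,365), with pink at (153,415) and turquoise at (315,505) as look-alikes. The heights and the 176 mm cork spacing check out. The board is yawed about 10.5°, so I'll grip everything with the jaws at yaw 10.5, across the row.

```bash
cat > d.py <<'E'
import sys; from h import *
# usage: d.py x y [z] -> remaining shift in tool axes, from measured pose
s=r.sense(); R=Ro.from_euler('xyz',s['tcp_rot'],degrees=True).as_matrix(); t=[float(a) for a in sys.argv[1:]]
p=np.array(s['tool_pos']); g=np.array(t+[p[2]] if len(t)<3 else t)
print('t',round(s['time'],1),'pos',p.round(1),'rot',np.round(s['tcp_rot'],1),'F',np.round(s['ft_force'],1),'gap',round(s['finger_gap'],1)); print('shift',(R.T@(g-p)).round(1))
E
python3 -m pendant '[[1,-6.5,45,0,0],[1,-6.5,45,0,0],[1,-6.5,45,0,0],[1,-6.5,45,0,0],[1,-6.5,45,0,0],[1,-6.5,45,0,0],[1,-6.5,45,0,0],[1,-6.5,45,0,0],[1,-6.5,45,0,0],[1,-6.5,45,0,0]]' 40
python3 -m pendant '[[1,0,0,10,8.43],[1,0,0,10,8.43],[1,0,0,10,8.43],[1,0,0,10,8.43],[1,0,0,10,8.43],[1,0,0,10,8.43],[1,0,0,10,8.43],[1,0,0,0,0],[1,0,0,0,0]]'
python3 d.py 608.5 343.5 16
```

```text
time: 2.2
tool_pos: [610.3, 342.4, 231.3]
tcp_rot: [180.0, -0.0, 69.5]
ft_force: [-0.2, 1.1, 0.5]
finger_gap: 85.5
time: 3.1
tool_pos: [608.7, 343.5, 161.2]
tcp_rot: [180.0, 0.0, 10.7]
ft_force: [-0.6, -0.9, -0.2]
finger_gap: 85.3
t 3.1 pos [608.7 343.5 161.2] rot [180.    0.   10.7] F [-0.6 -0.9 -0.2] gap 85.3
shift [-1.000e-01 -1.000e-01  1.452e+02]
```

```bash
python3 -m pendant '[[1,0,0,35,0],[1,0,0,35,0],[1,0,0,35,0],[1,0,0,25,0],[1,0,0,15,0],[1,0,0,0,0]]' 40
python3 -m pendant '[[0,0,0,0,0],[0,0,0,0,0],[0,0,0,0,0],[0,0,0,0,0],[0,0,0,0,0],[0,0,0,0,0],[0,0,0,0,0],[0,0,0,0,0]]' 40
python3 -m pendant '[[0,0,0,-20,0],[0,0,0,-40,0],[0,0,0,-40,0],[0,0,0,0,0],[0,0,0,0,0]]'
python3 d.py 618.5 -40.2 26
```

```text
time: 3.7
tool_pos: [607.4, 342.9, 14.1]
tcp_rot: [179.9, 0.2, 10.6]
ft_force: [0.1, -0.0, -0.4]
finger_gap: 85.6
time: 4.5
tool_pos: [610.3, 344.2, 18.7]
tcp_rot: [-179.9, -0.2, 10.5]
ft_force: [-0.1, 0.8, 6.3]
finger_gap: 39.2
time: 5.0
tool_pos: [610.1, 344.2, 118.8]
tcp_rot: [-179.9, -0.2, 10.5]
ft_force: [0.8, 0.0, -2.1]
finger_gap: 39.0
t 5.0 pos [610.1 344.2 118.8] rot [-179.9   -0.2   10.5] F [ 0.8  0.  -2.1] gap 39.0
shift [-62.2 379.6  92.1]
```

```bash
python3 -m pendant '[[0,-6.2,38,0,0],[0,-6.2,38,0,0],[0,-6.2,38,0,0],[0,-6.2,38,0,0],[0,-6.2,38,0,0],[0,-6.2,38,0,0],[0,-6.2,38,0,0],[0,-6.2,38,0,0],[0,-6.2,38,0,0],[0,-6.2,38,0,0]]'
python3 -m pendant '[[0,0,0,30,0],[0,0,0,20,0],[0,0,0,0,0],[0,0,0,0,0]]'
python3 d.py 618.5 -40.2 26
python3 - <<'E'
from h import *
p,W,e,R=cloud('side'); cv2.imwrite('pics/s1.png',cv2.resize(p[130:280,280:480],None,fx=4,fy=4,interpolation=cv2.INTER_CUBIC))
E
```

```text
time: 6.0
tool_pos: [615.5, -42.7, 114.2]
tcp_rot: [-179.9, 0.2, 10.5]
ft_force: [0.9, 0.6, -0.2]
finger_gap: 39.1
time: 6.4
tool_pos: [615.7, -41.1, 64.9]
tcp_rot: [-179.9, 0.2, 10.5]
ft_force: [-0.2, -1.7, -1.2]
finger_gap: 39.1
t 6.4 pos [615.7 -41.1  64.9] rot [-179.9    0.2   10.5] F [-0.2 -1.7 -1.2] gap 39.1
shift [ 3.  -0.3 38.9]
```

View pics/s1.png

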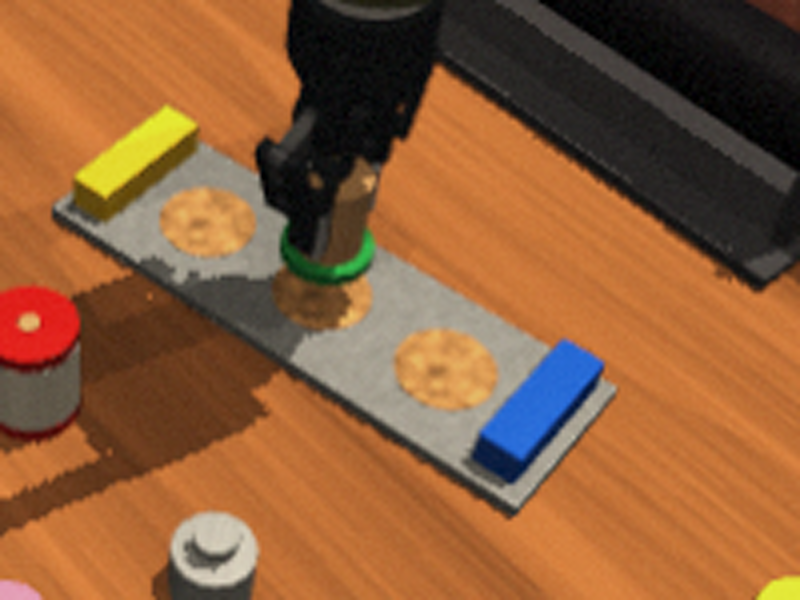

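The spool hangs upright over the middle disc (crop ~(325,265)). I'll lower it, watching the force.

```bash
python3 -m pendant '[[0,2,0,20,0],[0,0,0,13,0],[0,0,0,2,0],[0,0,0,0,0]]'
python3 -m pendant '[[0,0,0,1.5,0],[0,0,0,0,0]]'
python3 -m pendant '[[0,0,0,1.5,0],[0,0,0,0,0]]'
python3 - <<'E'
from h import *
c=cloud('side');print(top('side',c,(618.5,-40.2),20,tol=4))
p,W,e,R=c; m=np.hypot(W[...,0]-618,W[...,1]+40)<35; g=m&(p[...,1]>1.5*p[...,2])&(p[...,1]>60); print(g.sum(),np.nanpercentile(W[...,2][g],[2,50,98]), np.nanpercentile(W[...,2][m&(W[...,2]<60)],[5,50]))
E
```

```text
time: 6.85
tool_pos: [618.7, -40.8, 31.1]
tcp_rot: [-180.0, 0.1, 10.5]
ft_force: [-0.5, 0.6, -0.7]
finger_gap: 39.3
time: 7.05
tool_pos: [619.6, -41.1, 30.6]
tcp_rot: [180.0, -0.1, 10.5]
ft_force: [0.1, 1.0, -0.7]
finger_gap: 39.1
time: 7.25
tool_pos: [619.4, -41.1, 28.7]
tcp_rot: [180.0, -0.0, 10.5]
ft_force: [1.2, -0.9, 0.1]
finger_gap: 39.1
[609.5 -53.5 616.8 -45.   27.3 118.   19.6]
84 [13.73656596 19.81240454 26.89059224] [ 8.78701674 19.44469977]
```

```bash
python3 -m pendant '[[0,0,0,1,0],[0,0,0,0,0]]'
python3 -m pendant '[[0,0,0,1,0],[0,0,0,0,0]]'
python3 -m pendant '[[0,0,0,0.8,0],[0,0,0,0,0]]'
```

```text
time: 7.5
tool_pos: [619.4, -41.1, 28.6]
tcp_rot: [180.0, -0.0, 10.5]
ft_force: [-4.7, -0.3, 8.0]
finger_gap: 39.1
time: 7.7
tool_pos: [619.5, -41.2, 28.6]
tcp_rot: [180.0, -0.0, 10.5]
ft_force: [-8.9, 1.0, 16.0]
finger_gap: 39.0
time: 7.9
tool_pos: [619.5, -41.2, 28.6]
tcp_rot: [180.0, -0.0, 10.5]
ft_force: [-12.8, 0.4, 22.8]
finger_gap: 38.9
```

Contact at z 28.6, which is grasp height + 10, so it's seated. I'll relieve the force, release, and go up.

```bash
python3 -m pendant '[[0,0,0,-2.5,0],[0,0,0,0,0]]'
python3 -m pendant '[[0.6,0,0,0,0],[0.75,0,0,0,0],[0.9,0,0,0,0],[0.9,0,0,0,0],[0.9,0,0,-20,0],[1,0,0,-40,0],[1,0,0,-40,0],[1,0,0,0,0]]'
python3 d.py 471.6 -288.3 -1
```

```text
time: 8.1
tool_pos: [619.5, -41.1, 28.6]
tcp_rot: [180.0, -0.1, 10.5]
ft_force: [0.1, -3.4, 11.7]
finger_gap: 39.2
time: 8.9
tool_pos: [623.4, -41.7, 135.6]
tcp_rot: [179.8, -0.6, 10.5]
ft_force: [0.9, 0.1, 0.9]
finger_gap: 85.8
t 8.9 pos [623.4 -41.7 135.6] rot [179.8  -0.6  10.5] F [0.9 0.1 0.9] gap 85.8
shift [-195.6  214.4  135.3]
```

```bash
python3 -m pendant '[[1,-24,27,0,0],[1,-24,27,0,0],[1,-24,27,0,0],[1,-24,27,0,0],[1,-24,27,0,0],[1,-24,27,0,0],[1,-24,27,0,0],[1,-24,27,0,0],[1,0,0,40,0],[1,0,0,30,0]]'
python3 -m pendant '[[1,0,0,0,0],[1,0,0,0,0]]'
python3 d.py 471.6 -288.3 -1
python3 - <<'E'
from h import *
for n in('top','side'):
    c=cloud(n);print(n,top(n,c,(618.5,-40.2),72,tol=5))
p=c[0];cv2.imwrite('pics/s2.png',cv2.resize(p[150:350,280:480],None,fx=3,fy=3,interpolation=cv2.INTER_CUBIC))
E
```

```text
time: 9.9
tool_pos: [469.1, -289.8, 57.2]
tcp_rot: [179.9, -0.1, 10.3]
ft_force: [-0.6, 1.2, -1.4]
finger_gap: 85.1
time: 10.1
tool_pos: [469.1, -288.0, 57.7]
tcp_rot: [-179.9, 0.1, 10.5]
ft_force: [1.2, -0.4, 0.8]
finger_gap: 85.3
t 10.1 pos [ 469.1 -288.    57.7] rot [-1.799e+02  1.000e-01  1.050e+01] F [ 1.2 -0.4  0.8] gap 85.3
shift [ 2.4  0.9 58.7]
top [618.  -41.3 618.2 -41.3  20.2 183.   72.3]
side None
```

View pics/s2.png

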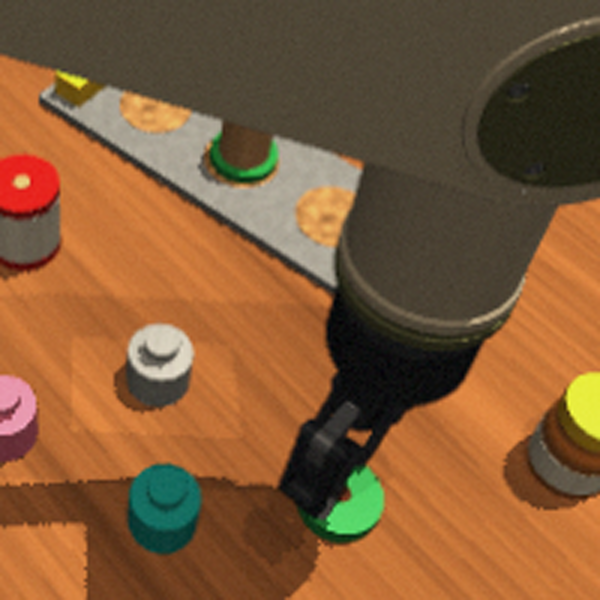

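Green spool is standing on the middle disc, 1 mm off by the top camera. The gripper is over the flange (crop ~(340,500)), so I'll descend and grip.

```bash
python3 -m pendant '[[1,2,0.5,25,0],[1,0,0,20,0],[1,0,0,8,0],[1,0,0,3,0],[1,0,0,0,0],[1,0,0,0,0]]'
python3 d.py 471.6 -288.3 -1
```

```text
time: 10.8
tool_pos: [472.6, -289.2, 3.5]
tcp_rot: [179.9, -0.1, 10.5]
ft_force: [-0.1, -1.6, 0.4]
finger_gap: 85.4
t 10.8 pos [ 472.6 -289.2    3.5] rot [ 1.799e+02 -1.000e-01  1.050e+01] F [-0.1 -1.6  0.4] gap 85.4
shift [-0.8 -1.   4.5]
```

```bash
python3 -m pendant '[[1,-0.5,-1,4,0],[0,0,0,0,0],[0,0,0,0,0],[0,0,0,0,0],[0,0,0,0,0],[0,0,0,0,0],[0,0,0,0,0],[0,0,0,0,0]]' 30
python3 -m pendant '[[0,0,0,-20,0],[0,0,0,-40,0],[0,0,0,-40,0],[0,0,0,-20,0],[0,0,0,0,0]]'
python3 d.py 618.3 -40.7 90
```

```text
time: 11.6
tool_pos: [471.2, -287.8, -1.6]
tcp_rot: [180.0, -0.0, 10.5]
ft_force: [-0.9, 1.4, 5.6]
finger_gap: 52.7
time: 12.1
tool_pos: [473.2, -289.3, 122.2]
tcp_rot: [179.7, -0.3, 10.5]
ft_force: [0.6, -0.3, -0.2]
finger_gap: 52.8
t 12.1 pos [ 473.2 -289.3  122.2] rot [179.7  -0.3  10.5] F [ 0.6 -0.3 -0.2] gap 52.8
shift [ 187.8 -218.2   32. ]
```

```bash
python3 -m pendant '[[0,23.5,-27.2,0,0],[0,23.5,-27.2,0,0],[0,23.5,-27.2,0,0],[0,23.5,-27.2,0,0],[0,23.5,-27.2,0,0],[0,23.5,-27.2,0,0],[0,23.5,-27.2,0,0],[0,23.5,-27.2,0,0],[0,0,0,20,0],[0,0,0,15,0]]'
python3 -m pendant '[[0,0,0,0,0],[0,0,0,0,0]]'
python3 d.py 618.2 -41.3 72
python3 - <<'E'
from h import *
p=cloud('side')[0];cv2.imwrite('pics/s3.png',cv2.resize(p[110:260,280:480],None,fx=4,fy=4,interpolation=cv2.INTER_CUBIC))
E
```

```text
time: 13.1
tool_pos: [615.5, -38.2, 80.4]
tcp_rot: [-180.0, 0.1, 10.6]
ft_force: [0.2, -0.6, -1.1]
finger_gap: 52.5
time: 13.3
tool_pos: [614.9, -40.0, 81.6]
tcp_rot: [-180.0, 0.2, 10.4]
ft_force: [1.2, -0.4, 0.8]
finger_gap: 53.0
t 13.3 pos [614.9 -40.   81.6] rot [-180.     0.2   10.4] F [ 1.2 -0.4  0.8] gap 53.0
shift [3.1 1.9 9.6]
```

View pics/s3.png

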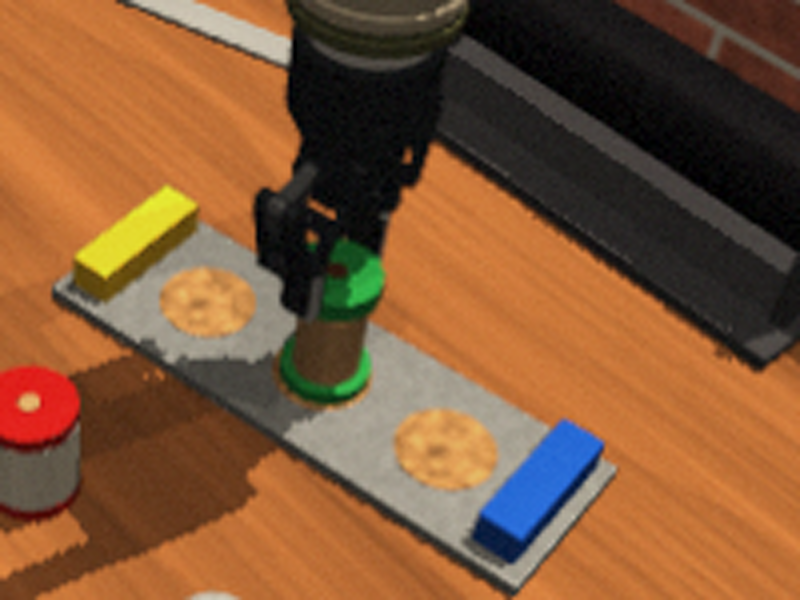

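The flange is held flat above the core (crop (345,285)). I'll correct by 3/2 mm and lower it to contact.

```bash
python3 -m pendant '[[0,3,2,6,0],[0,0,0,2,0],[0,0,0,0,0],[0,0,0,0,0]]'
python3 d.py 618.2 -41.3 70.4
```

```text
time: 13.75
tool_pos: [619.6, -41.0, 75.2]
tcp_rot: [180.0, -0.0, 10.5]
ft_force: [-0.2, -0.6, -0.4]
finger_gap: 52.7
t 13.8 pos [619.6 -41.   75.2] rot [180.   -0.   10.5] F [-0.2 -0.6 -0.4] gap 52.7
shift [-1.4  0.   4.8]
```

```bash
python3 -m pendant '[[0,0,0,1.2,0],[0,0,0,0,0]]'
python3 -m pendant '[[0,0,0,0.8,0],[0,0,0,0,0]]'
```

```text
time: 13.95
tool_pos: [619.5, -40.8, 73.8]
tcp_rot: [180.0, -0.0, 10.5]
ft_force: [0.7, -0.3, -0.4]
finger_gap: 52.5
time: 14.15
tool_pos: [619.4, -40.8, 72.9]
tcp_rot: [-180.0, 0.0, 10.5]
ft_force: [0.6, -0.4, 0.5]
finger_gap: 52.9
```

```bash
python3 -m pendant '[[0,-1,0,1,0],[0,0,0,0,0]]'
python3 -m pendant '[[0,0,0,0.8,0],[0,0,0,0,0]]'
python3 -m pendant '[[0,0,0,0.6,0],[0,0,0,0,0]]'
```

```text
time: 14.35
tool_pos: [618.3, -41.0, 71.8]
tcp_rot: [-180.0, 0.0, 10.5]
ft_force: [-0.4, 0.0, -0.2]
finger_gap: 52.7
time: 14.55
tool_pos: [618.5, -41.0, 71.1]
tcp_rot: [-180.0, 0.0, 10.5]
ft_force: [0.1, -0.4, -0.0]
finger_gap: 52.2
time: 14.75
tool_pos: [618.5, -41.0, 70.5]
tcp_rot: [-180.0, 0.0, 10.5]
ft_force: [1.1, 0.0, -0.7]
finger_gap: 52.6
```

```bash
python3 -m pendant '[[0,0,0,0.6,0],[0,0,0,0,0]]'
python3 -m pendant '[[0,0,0,0.6,0],[0,0,0,0,0]]'
```

```text
time: 14.95
tool_pos: [618.6, -41.1, 70.5]
tcp_rot: [180.0, -0.0, 10.5]
ft_force: [-2.4, 1.0, 4.4]
finger_gap: 52.8
time: 15.15
tool_pos: [618.7, -41.1, 70.4]
tcp_rot: [180.0, -0.0, 10.5]
ft_force: [-5.5, 1.2, 9.0]
finger_gap: 52.2
```

```bash
python3 -m pendant '[[0,0,0,-0.8,0],[0.7,0,0,0,0],[0.8,0,0,0,0],[0.95,0,0,0,0],[0.95,0,0,0,0],[1,0,0,-20,0],[1,0,0,-40,0],[1,0,0,-30,0],[1,0,0,0,0]]'
python3 d.py 440 -150 6
```

```text
time: 16.05
tool_pos: [621.9, -41.5, 166.5]
tcp_rot: [179.8, -0.5, 10.5]
ft_force: [0.4, -0.0, 1.3]
finger_gap: 85.5
t 16.1 pos [621.9 -41.5 166.5] rot [179.8  -0.5  10.5] F [ 0.4 -0.   1.3] gap 85.5
shift [-200.1   73.1  158.9]
```

```bash
python3 -m pendant '[[1,-33.2,12.2,0,0],[1,-33.2,12.2,0,0],[1,-33.2,12.2,0,0],[1,-33.2,12.2,0,0],[1,-33.2,12.2,0,0],[1,-33.2,12.2,0,0],[1,0,0,40,0],[1,0,0,35,0],[1,0,0,0,0],[1,0,0,0,0]]'
python3 d.py 440 -150 6
python3 - <<'E'
from h import *
for n in('top','side'):
    c=cloud(n);print(n,top(n,c,(618.5,-40.2),86,tol=5),top(n,c,(440,-150),36,tol=4))
    p=c[0] if n=='top' else p
cv2.imwrite('pics/t4.png',cv2.resize(c[0][130:330,260:460],None,fx=3,fy=3,interpolation=cv2.INTER_CUBIC))
E
```

```text
time: 17.05
tool_pos: [435.3, -148.9, 84.9]
tcp_rot: [-179.9, 0.1, 10.5]
ft_force: [0.0, -0.3, -0.4]
finger_gap: 85.0
t 17.1 pos [ 435.3 -148.9   84.9] rot [-1.799e+02  1.000e-01  1.050e+01] F [ 0.  -0.3 -0.4] gap 85.0
shift [ 4.6  2.1 78.9]
top [617.6 -43.4 617.7 -43.6  27.  333.   86. ] [ 446.3 -133.6  446.6 -135.2   13.5   22.    36.6]
side [627.9 -58.6 624.6 -53.3  27.1  98.   86. ] [ 437.6 -153.1  441.1 -149.4   22.8  222.    36.7]
```

View pics/t4.png

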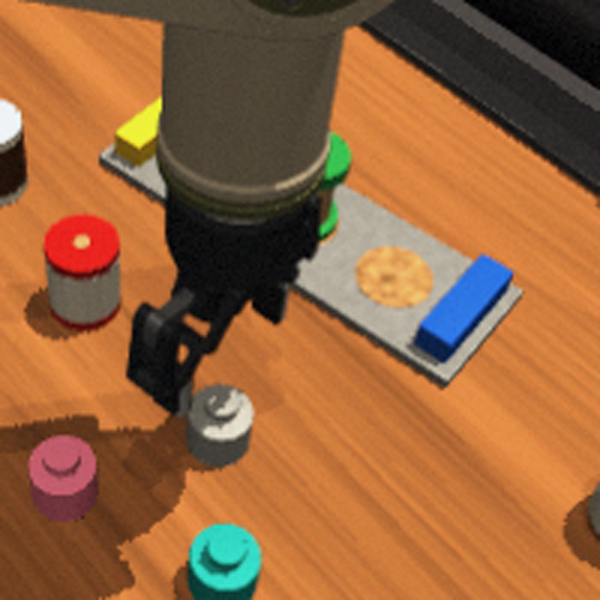

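Flange lies on the core, about 2 mm off by the top camera. Next I grip the steel weight (crop (220,425)).

```bash
python3 -m pendant '[[1,3.5,1,30,0],[1,0,0,30,0],[1,0,0,16,0],[1,0,0,0,0],[1,0,0,0,0]]'
python3 d.py 440 -150 6
```

```text
time: 17.65
tool_pos: [440.9, -150.0, 10.8]
tcp_rot: [179.9, -0.1, 10.5]
ft_force: [1.0, -0.2, -0.1]
finger_gap: 85.5
t 17.6 pos [ 440.9 -150.    10.8] rot [ 1.799e+02 -1.000e-01  1.050e+01] F [ 1.  -0.2 -0.1] gap 85.5
shift [-0.9 -0.2  4.8]
```

```bash
python3 -m pendant '[[1,-1,0,4.5,0],[0,0,0,0,0],[0,0,0,0,0],[0,0,0,0,0],[0,0,0,0,0],[0,0,0,0,0],[0,0,0,0,0],[0,0,0,0,0]]' 70
python3 -m pendant '[[0,0,0,-20,0],[0,0,0,-40,0],[0,0,0,-40,0],[0,0,0,-40,0],[0,0,0,-10,0],[0,0,0,0,0]]'
python3 d.py 618 -42 92
python3 - <<'E'
from h import *
for n in('top','side'):
    c=cloud(n);p,W,e,R=c
    g=(p[...,1]>1.5*p[...,2])&(p[...,1]>60)
    print(n,top(n,c,(618.5,-40.2),86,tol=5,mask=g),top(n,c,(618.5,-40.2),86,tol=5))
    P=e+R*((10-e[2])/R[...,2])[...,None]
E
```

```text
time: 18.45
tool_pos: [439.7, -150.1, 5.8]
tcp_rot: [179.9, -0.1, 10.5]
ft_force: [-0.1, 1.5, 4.8]
finger_gap: 41.3
time: 19.05
tool_pos: [439.6, -150.3, 155.9]
tcp_rot: [179.9, -0.2, 10.5]
ft_force: [0.8, -0.7, -5.6]
finger_gap: 41.2
t 19.1 pos [ 439.6 -150.3  155.9] rot [179.9  -0.2  10.5] F [ 0.8 -0.7 -5.6] gap 41.2
shift [195.  -74.1  64.3]
top [616.5 -42.1 616.6 -42.5  25.8 261.   86.4] [617.8 -43.4 617.8 -43.5  27.  327.   86.3]
side [627.4 -57.7 625.6 -52.3  23.6  88.   86. ] [625.6 -59.4 622.6 -53.9  27.  105.   85.7]
```

```bash
python3 -m pendant '[[0,33,-12.3,0,0],[0,33,-12.3,0,0],[0,33,-12.3,0,0],[0,33,-12.3,0,0],[0,33,-12.3,0,0],[0,32,-12.3,0,0],[0,0,0,25,0],[0,0,0,20,0],[0,0,0,0,0],[0,0,0,0,0]]'
python3 d.py 618 -42.3 92
```

```text
time: 20.15
tool_pos: [616.8, -41.1, 106.8]
tcp_rot: [-179.9, 0.3, 10.5]
ft_force: [0.2, 0.1, -4.6]
finger_gap: 41.2
t 20.1 pos [616.8 -41.1 106.8] rot [-179.9    0.3   10.5] F [ 0.2  0.1 -4.6] gap 41.2
shift [ 1.   1.4 14.8]
```

```bash
python3 -m pendant '[[0,0,1.2,8,0],[0,0,0,3,0],[0,0,0,0,0],[0,0,0,0,0]]'
python3 d.py 618 -42.3 92
python3 - <<'E'
from h import *
p=cloud('side')[0];cv2.imwrite('pics/s5.png',cv2.resize(p[110:260,280:480],None,fx=4,fy=4,interpolation=cv2.INTER_CUBIC))
E
```

```text
time: 20.55
tool_pos: [619.3, -42.7, 99.2]
tcp_rot: [180.0, -0.0, 10.5]
ft_force: [0.3, -0.1, -4.3]
finger_gap: 41.0
t 20.6 pos [619.3 -42.7  99.2] rot [180.   -0.   10.5] F [ 0.3 -0.1 -4.3] gap 41.0
shift [-1.2 -0.6  7.2]
```

View pics/s5.png

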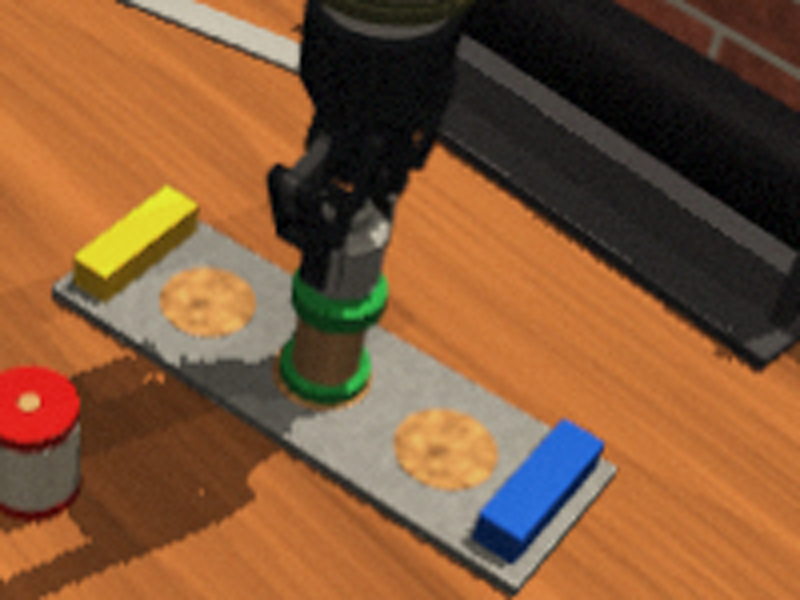

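The weight hangs over the flange, and the stack looks plumb in the side view once perspective is allowed for. Lowering.

```bash
python3 -m pendant '[[0,-1,-0.5,3,0],[0,0,0,2,0],[0,0,0,0,0]]'
python3 -m pendant '[[0,0,0,1,0],[0,0,0,0,0]]'
python3 -m pendant '[[0,0,0,0.7,0],[0,0,0,0,0]]'
python3 -m pendant '[[0,0,0,0.6,0],[0,0,0,0,0]]'
```

```text
time: 20.9
tool_pos: [617.6, -42.2, 93.2]
tcp_rot: [-180.0, 0.0, 10.5]
ft_force: [0.1, -0.3, -4.7]
finger_gap: 41.1
time: 21.1
tool_pos: [618.0, -42.2, 92.5]
tcp_rot: [-180.0, 0.0, 10.5]
ft_force: [0.5, -0.3, -3.9]
finger_gap: 41.1
time: 21.3
tool_pos: [618.1, -42.2, 92.0]
tcp_rot: [180.0, -0.0, 10.5]
ft_force: [-0.3, 0.1, -5.5]
finger_gap: 41.2
time: 21.5
tool_pos: [618.3, -42.3, 92.0]
tcp_rot: [180.0, -0.0, 10.5]
ft_force: [-2.0, 0.8, -0.2]
finger_gap: 41.2
```

```bash
python3 -m pendant '[[0,0,0,0.3,0],[0.55,0,0,0,0],[0.65,0,0,0,0],[0.8,0,0,0,0],[0.9,0,0,0,0],[0.9,0,0,0,0],[1,0,0,-20,0],[1,0,0,-40,0],[1,0,0,-30,0],[1,0,0,0,0]]'
python3 d.py 436.8 1.5 25
```

```text
time: 22.5
tool_pos: [621.3, -42.7, 187.5]
tcp_rot: [179.8, -0.5, 10.5]
ft_force: [0.5, 0.4, 0.5]
finger_gap: 85.4
t 22.5 pos [621.3 -42.7 187.5] rot [179.8  -0.5  10.5] F [0.5 0.4 0.5] gap 85.4
shift [-174.8  -77.6  160.7]
```

```bash
python3 -m pendant '[[1,-29,-12.8,0,0],[1,-29,-12.8,0,0],[1,-29,-12.8,0,0],[1,-29,-12.8,0,0],[1,-29,-12.8,0,0],[1,-29,-12.8,0,0],[1,0,0,35,0],[1,0,0,35,0],[1,0,0,0,0],[1,0,0,0,0]]'
python3 d.py 436.6 1.5 25
python3 - <<'E'
from h import *
for n in('top','side'):
    c=cloud(n);p,W,e,R=c
    print(n,'weight',top(n,c,(618.5,-40.2),122,tol=5),'flange',top(n,c,(618.5,-40.2),86,tol=5),'red',top(n,c,(436.6,1.5),70,tol=4))
cv2.imwrite('pics/s6.png',cv2.resize(p[110:260,280:480],None,fx=4,fy=4,interpolation=cv2.INTER_CUBIC))
E
```

```text
time: 23.5
tool_pos: [432.3, 1.7, 111.0]
tcp_rot: [-180.0, 0.1, 10.5]
ft_force: [-0.3, 0.4, -0.4]
finger_gap: 85.5
t 23.5 pos [432.3   1.7 111. ] rot [-1.80e+02  1.00e-01  1.05e+01] F [-0.3  0.4 -0.4] gap 85.5
shift [ 4.4  1.  86. ]
top weight [615.6 -41.2 616.9 -41.8  22.  160.  122.3] flange [606.9 -43.8 617.6 -43.4  26.9  77.   86.6] red None
side weight [612.2 -47.  615.5 -44.2  24.  165.  122.1] flange [608.1 -55.  616.6 -46.7  28.2 145.   85.8] red [4.367e+02 3.000e-01 4.368e+02 8.000e-01 2.810e+01 4.000e+02 6.990e+01]
```

View pics/s6.png

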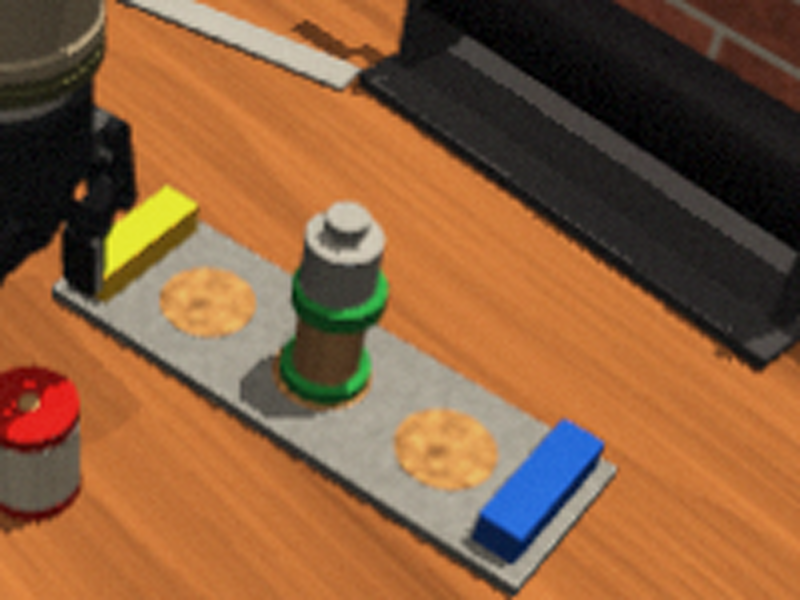

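The stack stands: weight (345,235), flange (340,300), spool (325,370), all concentric within about 2 mm. Red spool next.

```bash
python3 -m pendant '[[1,3.5,1,30,0],[1,0,0,30,0],[1,0,0,22,0],[1,0,0,0,0],[1,0,0,0,0]]'
python3 d.py 436.6 1.5 25
python3 -m pendant '[[1,0,0,0,0],[0,0,0,0,0],[0,0,0,0,0],[0,0,0,0,0],[0,0,0,0,0],[0,0,0,0,0],[0,0,0,0,0],[0,0,0,0,0]]' 50
python3 -m pendant '[[0,0,0,-20,0],[0,0,0,-40,0],[0,0,0,-40,0],[0,0,0,-40,0],[0,0,0,-10,0],[0,0,0,0,0]]'
python3 d.py 634.6 -126.3 92
```

```text
time: 24.1
tool_pos: [437.6, 1.1, 30.5]
tcp_rot: [180.0, -0.1, 10.5]
ft_force: [-0.3, -0.2, 0.2]
finger_gap: 85.6
t 24.1 pos [437.6   1.1  30.5] rot [ 1.80e+02 -1.00e-01  1.05e+01] F [-0.3 -0.2  0.2] gap 85.6
shift [-0.9 -0.6  5.5]
time: 24.9
tool_pos: [437.6, 1.2, 30.3]
tcp_rot: [180.0, -0.1, 10.5]
ft_force: [-0.5, -0.4, 5.3]
finger_gap: 52.9
time: 25.5
tool_pos: [438.0, 1.1, 181.4]
tcp_rot: [179.9, -0.3, 10.5]
ft_force: [-0.5, -0.3, -1.5]
finger_gap: 52.8
t 25.5 pos [438.    1.1 181.4] rot [179.9  -0.3  10.5] F [-0.5 -0.3 -1.5] gap 52.8
shift [169.7 160.9  90.3]
```

```bash
python3 -m pendant '[[0,0,40,0,0],[0,0,40,0,0],[0,0,40,0,0],[0,0,41,0,0],[0,42,0,0,0],[0,42,0,0,0],[0,42,0,0,0],[0,42,0,0,0],[0,0,0,0,0]]'
python3 -m pendant '[[0,0,0,40,0],[0,0,0,40,0],[0,0,0,20,0],[0,0,0,15,0],[0,0,0,0,0],[0,0,0,0,0]]'
python3 d.py 634.6 -126.3 40.3
```

```text
time: 26.4
tool_pos: [632.5, -124.6, 172.9]
tcp_rot: [-179.8, 0.3, 10.6]
ft_force: [-0.7, -0.2, -0.9]
finger_gap: 53.2
time: 27.0
tool_pos: [631.0, -126.6, 64.3]
tcp_rot: [180.0, 0.0, 10.5]
ft_force: [0.3, -0.2, -0.3]
finger_gap: 52.7
t 27.0 pos [ 631.  -126.6   64.3] rot [180.    0.   10.5] F [ 0.3 -0.2 -0.3] gap 52.7
shift [ 3.6  0.4 24. ]
```

```bash
python3 -m pendant '[[0,2.5,0,14,0],[0,0,0,6,0],[0,0,0,0,0],[0,0,0,0,0]]'
python3 d.py 634.6 -126.3 40.3
```

```text
time: 27.4
tool_pos: [633.5, -126.0, 44.0]
tcp_rot: [-180.0, 0.0, 10.5]
ft_force: [0.3, 0.7, -0.8]
finger_gap: 53.0
t 27.4 pos [ 633.5 -126.    44. ] rot [-180.     0.    10.5] F [ 0.3  0.7 -0.8] gap 53.0
shift [1.1 0.5 3.7]
```

```bash
python3 -m pendant '[[0,0.7,0.4,2,0],[0,0,0,0,0]]'
python3 -m pendant '[[0,0,0,1,0],[0,0,0,0,0]]'
python3 -m pendant '[[0,0,0,0.8,0],[0,0,0,0,0]]'
python3 -m pendant '[[0,0,0,0.6,0],[0,0,0,0,0]]'
```

```text
time: 27.6
tool_pos: [634.5, -126.4, 42.3]
tcp_rot: [180.0, -0.0, 10.5]
ft_force: [0.0, -0.2, -0.6]
finger_gap: 52.7
time: 27.8
tool_pos: [634.3, -126.3, 41.1]
tcp_rot: [180.0, -0.0, 10.5]
ft_force: [0.2, -0.0, -2.2]
finger_gap: 52.7
time: 28.0
tool_pos: [634.4, -126.3, 40.4]
tcp_rot: [180.0, -0.0, 10.5]
ft_force: [-0.6, -0.6, -0.7]
finger_gap: 52.7
time: 28.2
tool_pos: [634.5, -126.3, 40.4]
tcp_rot: [180.0, -0.0, 10.5]
ft_force: [-2.4, 1.2, 4.5]
finger_gap: 52.6
```

```bash
python3 -m pendant '[[0.7,0,0,0,0],[0.8,0,0,0,0],[0.95,0,0,0,0],[0.95,0,0,0,0],[1,0,0,-20,0],[1,0,0,-40,0],[1,0,0,-40,0],[1,0,0,-40,0],[1,0,0,-10,0],[1,0,0,0,0]]'
python3 d.py 469.8 306 30
```

```text
time: 29.2
tool_pos: [635.9, -126.8, 192.8]
tcp_rot: [179.9, -0.3, 10.5]
ft_force: [1.2, -0.8, 0.7]
finger_gap: 85.4
t 29.2 pos [ 635.9 -126.8  192.8] rot [179.9  -0.3  10.5] F [ 1.2 -0.8  0.7] gap 85.4
shift [ -85.3 -456.2  161.3]
```

```bash
python3 -m pendant '[[1,-8.3,-45.6,0,0],[1,-8.3,-45.6,0,0],[1,-8.3,-45.6,0,0],[1,-8.3,-45.6,0,0],[1,-8.3,-45.6,0,0],[1,-8.3,-45.6,0,0],[1,-8.3,-45.6,0,0],[1,-8.3,-45.6,0,0],[1,-8.3,-45.6,0,0],[1,-8.3,-45.6,0,0]]'
python3 -m pendant '[[1,0,0,40,0],[1,0,0,40,0],[1,0,0,0,0],[1,0,0,0,0]]'
python3 d.py 469.8 306 30
python3 - <<'E'
from h import *
for n in('top','side'):
    c=cloud(n);p,W,e,R=c
    print(n,'weight',top(n,c,(618.5,-40.2),122,tol=5),'red',top(n,c,(635,-126),80,tol=4),'black',top(n,c,(470,306),70,tol=4))
E
```

```text
time: 30.2
tool_pos: [467.5, 308.0, 187.0]
tcp_rot: [179.9, 0.2, 10.5]
ft_force: [1.2, 0.9, 0.2]
finger_gap: 85.3
time: 30.6
tool_pos: [468.0, 306.0, 107.8]
tcp_rot: [179.9, 0.3, 10.5]
ft_force: [-0.2, 0.1, 0.9]
finger_gap: 85.1
t 30.6 pos [468.  306.  107.8] rot [179.9   0.3  10.5] F [-0.2  0.1  0.9] gap 85.1
shift [ 2.1  0.2 77.8]
top weight [615.6 -41.2 616.9 -41.8  22.  160.  121.8] red [ 633.  -124.8  632.7 -125.3   27.1  316.    80.2] black [470.  304.3 469.9 306.3  27.5 285.   70.4]
side weight [612.7 -47.1 616.4 -44.   23.1 165.  122. ] red [ 632.5 -126.6  633.  -127.6   28.2  362.    79.9] black [470.  305.4 468.9 305.8  29.9 237.   70.3]
```

```bash
python3 -m pendant '[[1,1.5,0,30,0],[1,0,0,30,0],[1,0,0,16,0],[1,0,0,0,0],[1,0,0,0,0]]'
python3 d.py 469.8 306 30
python3 -m pendant '[[1,0,0,0,0],[0,0,0,0,0],[0,0,0,0,0],[0,0,0,0,0],[0,0,0,0,0],[0,0,0,0,0],[0,0,0,0,0],[0,0,0,0,0]]' 50
python3 -m pendant '[[0,0,0,-20,0],[0,0,0,-40,0],[0,0,0,-40,0],[0,0,0,-40,0],[0,0,0,-10,0],[0,0,0,0,0]]'
python3 d.py 603 46.8 92
```

```text
time: 31.2
tool_pos: [472.1, 307.6, 35.2]
tcp_rot: [-180.0, -0.1, 10.5]
ft_force: [0.9, 0.3, 0.6]
finger_gap: 85.3
t 31.2 pos [472.1 307.6  35.2] rot [-1.80e+02 -1.00e-01  1.05e+01] F [0.9 0.3 0.6] gap 85.3
shift [-2.6  1.1  5.2]
time: 32.0
tool_pos: [471.6, 307.6, 34.9]
tcp_rot: [-180.0, -0.1, 10.5]
ft_force: [-1.9, -1.9, 6.9]
finger_gap: 52.8
time: 32.6
tool_pos: [472.4, 308.0, 186.1]
tcp_rot: [-179.9, -0.3, 10.5]
ft_force: [0.3, 0.2, -2.9]
finger_gap: 52.7
t 32.6 pos [472.4 308.  186.1] rot [-179.9   -0.3   10.5] F [ 0.3  0.2 -2.9] gap 52.7
shift [ 80.4 280.7  94.1]
```

```bash
python3 -m pendant '[[0,11.3,39.8,0,0],[0,11.3,39.8,0,0],[0,11.3,39.8,0,0],[0,11.3,39.8,0,0],[0,11.3,39.8,0,0],[0,11.3,39.8,0,0],[0,11.3,39.8,0,0],[0,0,0,0,0]]'
python3 -m pendant '[[0,0,0,40,0],[0,0,0,40,0],[0,0,0,20,0],[0,0,0,15,0],[0,0,0,0,0],[0,0,0,0,0]]'
python3 d.py 603.3 48 45
```

```text
time: 33.4
tool_pos: [599.7, 42.8, 180.4]
tcp_rot: [179.9, 0.2, 10.2]
ft_force: [-1.2, -0.4, -1.7]
finger_gap: 52.9
time: 34.0
tool_pos: [599.6, 48.0, 68.7]
tcp_rot: [-180.0, 0.0, 10.5]
ft_force: [0.1, 0.6, -1.9]
finger_gap: 52.5
t 34.0 pos [599.6  48.   68.7] rot [-180.     0.    10.5] F [ 0.1  0.6 -1.9] gap 52.5
shift [ 3.7  0.7 23.7]
```

```bash
python3 -m pendant '[[0,2.5,0,14,0],[0,0,0,5,0],[0,0,0,0,0],[0,0,0,0,0]]'
python3 d.py 603.3 48 45
```

```text
time: 34.4
tool_pos: [602.1, 48.2, 49.7]
tcp_rot: [-180.0, 0.0, 10.5]
ft_force: [0.3, -0.1, -1.7]
finger_gap: 52.8
t 34.4 pos [602.1  48.2  49.7] rot [-180.     0.    10.5] F [ 0.3 -0.1 -1.7] gap 52.8
shift [1.1 0.4 4.7]
```

```bash
python3 -m pendant '[[0,1,0.3,2.5,0],[0,0,0,0,0]]'
python3 -m pendant '[[0,0,0,1.2,0],[0,0,0,0,0]]'
python3 -m pendant '[[0,0,0,0.8,0],[0,0,0,0,0]]'
python3 -m pendant '[[0,0,0,0.6,0],[0,0,0,0,0]]'
```

```text
time: 34.6
tool_pos: [603.3, 48.0, 47.3]
tcp_rot: [180.0, -0.0, 10.5]
ft_force: [0.2, 0.7, -2.2]
finger_gap: 52.6
time: 34.8
tool_pos: [603.1, 48.0, 45.9]
tcp_rot: [-180.0, 0.0, 10.5]
ft_force: [0.3, -0.1, -2.1]
finger_gap: 52.5
time: 35.0
tool_pos: [603.1, 48.1, 45.1]
tcp_rot: [-180.0, 0.0, 10.5]
ft_force: [0.5, -0.6, -1.8]
finger_gap: 52.9
time: 35.2
tool_pos: [603.2, 48.0, 44.9]
tcp_rot: [180.0, 0.0, 10.5]
ft_force: [-2.2, -0.3, 2.1]
finger_gap: 52.7
```

Seated. I'll release, retract and check.

```bash
python3 -m pendant '[[0.7,0,0,0,0],[0.8,0,0,0,0],[0.95,0,0,0,0],[0.95,0,0,0,0],[1,0,0,-20,0],[1,0,0,-40,0],[1,0,0,-40,0],[1,0,0,-40,0],[1,0,0,-10,0],[1,0,0,0,0]]'
python3 -m pendant '[[1,-10,-40,0,0],[1,-10,-40,0,0],[1,-10,-40,0,0],[1,-10,-40,0,0],[1,-10,-40,0,0],[1,-10,-40,0,0],[1,-10,-40,0,0],[1,0,0,0,0]]'
python3 - <<'E'
from h import *
for n in('top','side'):
    c=cloud(n);p,W,e,R=c
    for k,g in {'weight':(618,-41,122),'flange':(618,-41,86),'red':(635,-126,80),'black':(603,47,80),'white':(450,147,70),'jar':(610,-363,75)}.items(): print(n,k,top(n,c,g,g[2],tol=4))
cv2.imwrite('pics/s7.png',cv2.resize(p[80:280,240:480],None,fx=3,fy=3,interpolation=cv2.INTER_CUBIC))
E
```

```text
time: 36.2
tool_pos: [604.9, 48.0, 197.6]
tcp_rot: [179.9, -0.3, 10.5]
ft_force: [-0.3, 0.1, -1.0]
finger_gap: 85.5
time: 37.0
tool_pos: [479.8, 314.2, 191.8]
tcp_rot: [-180.0, 0.2, 10.8]
ft_force: [-0.4, -0.6, -0.2]
finger_gap: 85.5
top weight [615.8 -41.3 616.9 -41.8  22.  158.  122.3]
top flange [606.8 -44.  617.6 -43.4  26.8  74.   86.4]
top red [ 633.3 -125.   632.8 -125.3   27.1  314.    80.4]
top black [601.5  47.1 601.3  47.2  27.1 321.   80.3]
top white [450.  147.9 449.9 147.7  26.7 321.   70.3]
top jar [ 611.  -363.4  610.7 -364.    24.2  245.    74.9]
side weight [612.9 -46.9 616.4 -43.9  23.1 160.  122.1]
side flange [609.3 -55.3 617.  -46.3  27.9 127.   85.9]
side red [ 632.5 -126.5  632.8 -126.5   27.8  362.    80. ]
side black [601.2  45.2 600.8  46.   28.5 299.   80. ]
side white [450.1 146.2 450.7 146.3  28.3 299.   69.9]
side jar [ 610.1 -364.5  609.4 -364.3   25.9  495.    75.5]
```

View pics/s7.png

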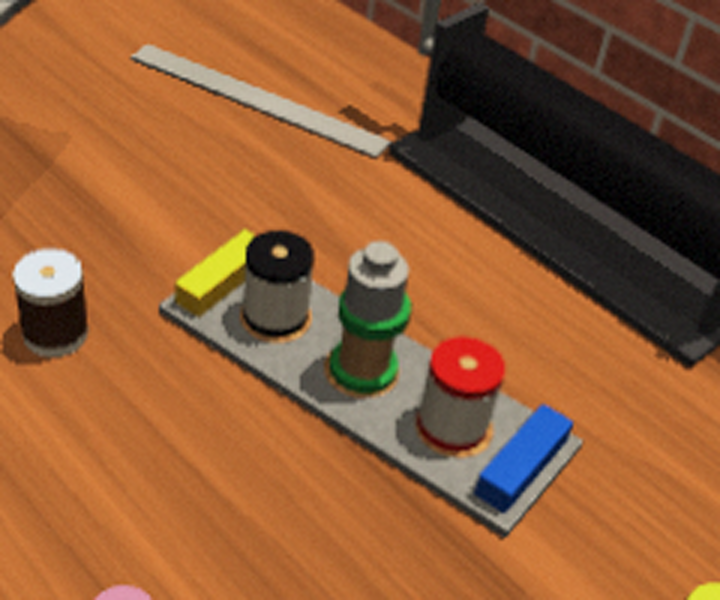

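All the parts stand upright in their places: black (278,285) by yellow, the stack (370,320) in the middle, red (460,395) by blue. The bystanders have not moved.

```bash
python3 -c "
from bench import hand_in; print(hand_in())"
```

```text
the job is handed in; nothing more can be done
None
```

The gluing job is set up as asked and handed in at about 37 s of the 128 s allowed. I placed the half-built green spool first, then the flange, the steel weight, the red spool and the black spool. The gripper ended open and well clear of everything.

- **Stack on the middle disc:** by the top camera the green spool was about 1 mm off the disc centre, measured before the flange went on. The flange sits about 2 mm off the core's axis, and the weight is within about 2 mm of the flange's centre. The tops read 86 and 122 mm, as they should.
- **Red by blue, black by yellow:** both stand upright, about 1–2 mm off their disc centres, with tops at 80 mm.
- **Glue jar and white spool:** their measured positions match the start to within about 1 mm.

No final check failed. The two cameras disagreed by 1–2 mm, mostly in y (up to about 3 mm for the partly hidden flange). The arm also drifted up to about 4 mm from its commanded position, which I corrected before each release.

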